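# Set the twist-lock press onto the filled mould

### The arm

A 6-joint arm with a two-finger parallel gripper is mounted at the origin on a cart in front of the work surface, level with it; the furniture and walls round the work are solid. World frame = base frame: x ahead of the robot, y to its left, z up, the work surface at z = 0. Lengths are in mm, angles in degrees, forces in N, time in s.
With the tool pointing down it reaches from about 350 to 850 mm from the base axis. Payload 8.1 kg.
Tool frame: the origin (TCP) lies midway between the tips of the shut fingers; the grasp point (between the pads) lies 19 mm behind it; z points along the fingers, y is the line along which they close (so a half turn about z gives the same grasp; the last joint's range is limited). The gripper opens to 85 mm and grips with 20 to 120 N. Pads are 22 mm wide; open, the fingers measure 114 mm over their backs; the gripper's body (76 mm by 85 mm) begins 54 mm behind the grasp point. The pads swing forward as they close: fully open they stand 13 mm farther back than shut.
Start: joints at [-4.893, 7.471, 85.268, -0, 87.261, -4.893], TCP at [600.004, 0.022, 207.492] pointing down, gripper open.
Joint ranges: [-169.43, 169.43], [-51.17, 129.36], [1.28, 143.12], [-76.62, 256.62], [0, 156.53], [-152.29, 152.29]. Speed limits (degrees/s): [136.94, 136.94, 159.86, 180, 180, 180].

### API

Orientations are given as [roll, pitch, yaw] about the fixed x, y, z axes, in that order (R = Rz(yaw) Ry(pitch) Rx(roll)).
In Python, from bench import r, optics, workorder gives the robot as it stands.
- The arm moves only by the shell command python3 -m handwheel 'ROWS' [FORCE]. ROWS is a JSON object with one list for each field, all of the same length, 1 to 8, a row being the entries at one place: ax, ay, az (a rotation vector in shares of 360 degrees (1.0 is 360 degrees)), x, y, z (the shift in parts of the range, where 1.0 means 400 mm), jaw (the finger opening in mm); each row is the pose to reach, as a shift and turn from the pose commanded when the command began, along the tool's axes at that moment; what a row does not reach only later rows make up. A row lasts 1/8 s, in which the tool goes at most 62.5 mm and 10.7 degrees, less where a joint would pass 70% of its speed; a pose out of reach is approached as far as the arm can. The fingers move at their own pace and stop on an object; FORCE is the grip in N (left out, the last holds). Time passes only in rows, so rows that do not move let the fingers close. It prints the time, the measured TCP pose, the force, the opening and the grip force at its end. Shift and turn numbers lie between -1 and 1, and a call with a number outside is refused. Input that does not fit is refused with a message, and nothing moves.
- r.sense(): the state, without advancing time (a new reading comes with each control period).
- optics.snapshot(name): name is "scene" or "side" or "wrist"; returns a dict with "pixels" (420x560x3 uint8, blue, green, red), "fx", "fy", "cx", "cy" (pixels), "D" ([k1, k2, p1, p2, k3] as OpenCV has them; the pictures are not rectified), "pose" (4x4, takes a point from camera to world coordinates). Camera axes: x right, y up, looking along -z (the intrinsics and any distortion apply to the point x, -y, -z); pixel columns grow to the right and rows downward; lengths in mm; the calibration is good to about 2 mm. A picture is of the moment at which its call begins. There is no depth.
- workorder.hand_in(): hands the job in; it is judged then, once.
The state is a dict: "time": time; "joint_pos": joint angles; "qd": joint speeds; "joint_efforts": joint torques, N m; "tool_pos": TCP position; "tcp_rot": TCP orientation; "ft_force": force on the tool from outside, world axes, zero at the start; "wrist_torque": the same for the moment, N m; "finger_gap": finger opening in mm; "grip_force": force on a finger pad.
Only numpy, scipy, OpenCV 4.12 (cv2) and the standard library are available. Lean on these libraries where they do the work, as an engineer would, in place of code of your own. Each camera call takes 0.05 s, during which the arm holds its last target. There are 200 camera calls.

### The job

Set the little tabletop press onto the filled mould standing in it: twist the handle on top of the ram anticlockwise to free the lock, then push the ram down until its sprung foot bears on the mould's lid with about 13 N, never more than 25 N. Keep it there while you twist the handle back clockwise until the lock holds firmly, then let go, so that the foot stays pressed on the lid by itself. Leave the mould standing in its dish and do not disturb the things around the press.

Things in the scene. Friction and masses are not known exactly. Their poses are not given: they have to be found in the camera images.
- press: Tabletop press, fixed where it stands: wooden foot board 170 (x) x 200 (y) x 22 mm, steel columns at y = +-82, wooden bridge 48 (x) x 200 (y) mm from z = 176 to 200 mm, and in its middle an upright steel sleeve whose knurled collar, 38 mm across, ends at z = 222 mm. Origin: centre of the underside, on the ram's axis; z up, y along the bridge.
- handle (a point): Centre of the dark wooden paddle handle on top of the ram, on its vertical axis: 64 mm long (x), 14 mm thick (y), 34 mm tall (z, up). Below it a neck 12 mm thick and 8 mm long, then the steel rod, 21 mm wide. It turns and slides with the ram and lies about in line with the bridge while locked.
- spindle (a joint): Turn of rod and handle, rad, clockwise from above; 0 (a stop) is fully free. The oval rod, turned past about 0.75, wedges between sprung shoes in the sleeve and grips harder the further it goes: holding from 0.9 (about 0.4 N m to turn it), very firm at 1.05 (0.6 N m), stop at 1.45. It stays where left. Locked at the start; free below 0.7.
- ram (a joint): How far the ram (handle, rod and foot) has been slid down, m: 0 raised, 0.066 at most, up to 0.018 at the start. Unlocked it slides with about 4 N of drag and stays up by itself (it weighs about 2.8 N).
- foot: Round steel foot, 60 mm across, at the ram's lower end; it does not turn with the handle. Origin: centre of its flat underside, 150 mm above the press's origin when the ram is raised. It is stiffly sprung: when it bears on something it gives about 1 mm for each 10 N, 6 mm at most.
- mould: Filled round white plastic mould, 97 mm across its rim, 60 mm tall, loose in the press's steel dish (underside 26 mm above the press's). A flat white lid, 82 mm across, is let into its mouth and stands on the filling, its top 4 to 22 mm above the rim: not measured. The lid does not give below 25 N. Origin: centre of the underside, z up.
- salt_shaker: Bystander: salt shaker with a grey domed cap, 44 mm wide, 90 mm tall; origin under its centre
- spice_4: Bystander: small glass spice jar with a mustard-yellow cap, 42 mm wide, 96 mm tall; origin under its centre
- tumbler: Bystander: clear glass tumbler, 80 mm wide, 91 mm tall; origin under its centre
- mug_1: Bystander: cream mug with a green band, 86 mm wide without its handle, 90 mm tall; origin under its centre
- spoon_1: Bystander: steel spoon, 188 mm long, lying flat; origin under its middle
Mind the look-alikes: they are no part of the job. Leave any turquoise look-alike of the mould alone.

How it is judged (in metres and radians):
On the way, in this order (a step that is already met when the one before it is completed fails the run):
1. the lock is freed: the handle is turned anticlockwise, its turn below 0.4 rad (value of joint spindle below 0.4 rad), for 0.2 s.
2. with the lock still free (turn below 0.6 rad) the foot bears on the mould's lid with more than 6 N (contact force between foot and mould above 6 N and value of joint spindle below 0.6 rad), for 0.3 s.
3. the lock is turned tight again (turn above 0.88 rad) with the foot still loaded above 6 N (contact force between foot and mould above 6 N and value of joint spindle above 0.88 rad), for 0.2 s.
At the end, for the whole second after the job is handed in: The lock is tight (handle turn above 0.88 rad), the ram at rest, and the foot by itself bears on the mould's lid with 8 to 18 N; the mould stands upright in its dish, within 15 mm of the press's axis (value of joint spindle above 0.88 rad and contact force between foot and mould between 8 and 18 N and velocity of joint ram between -0.005 and 0.005 m/s and horizontal distance between mould and press below 0.015 m and angle between mould's own z axis and vertical below 0.05 rad and linear speed of mould below 0.02 m/s); the robot touches nothing.
It fails at once if the foot is pressed on the lid with more than 25 N (contact force between foot and mould above 25 N).
It fails at once if a bystander is shifted by more than 25 mm (distance of any of salt_shaker, spice_4, tumbler, mug_1, spoon_1 from where it was at the start of the episode above 0.025 m).
It also fails if it takes over 51 s, if anything falls off the work surface, if the arm or the gripper's body presses on something with over 40 N, if the wrist force passes 120 N, or if a joint passes its speed limit or range.

## Working session

There is one attempt and no reset: what is moved stays moved. The work goes in short steps, Python scripts to look and compute and a shell command to move; the robot and the scene stay as the last step left them, time stands still between calls to the robot, and variables do not carry over. Pictures are saved under pics/ and viewed, at most 10 in all, crops included, and the job is handed in when it is done.

```bash
mkdir -p pics
cat > h.py <<'E'
import numpy as np, cv2
from bench import r, optics
def snap(n,f=None):
    s=optics.snapshot(n)
    np.savez('pics/%s.npz'%(f or n),**{k:np.array(v) for k,v in s.items()})
    cv2.imwrite('pics/%s.png'%(f or n),np.array(s['pixels'])); return s
def load(f): return dict(np.load('pics/%s.npz'%f))
def ray(s,uv):
    K=np.array([[s['fx'],0,s['cx']],[0,s['fy'],s['cy']],[0,0,1]],float)
    p=cv2.undistortPoints(np.array([[uv]],float),K,np.array(s['D'],float))[0,0]
    P=np.array(s['pose']); d=P[:3,:3]@np.array([p[0],-p[1],-1]); return P[:3,3],d/np.linalg.norm(d)
def tri(*obs):
    A=np.zeros((3,3));b=np.zeros(3);R=[ray(s,u) for s,u in obs]
    for o,d in R: M=np.eye(3)-np.outer(d,d);A+=M;b+=M@o
    x=np.linalg.solve(A,b); return x,[np.linalg.norm(np.cross(d,x-o)) for o,d in R]
def proj(s,X):
    P=np.linalg.inv(np.array(s['pose']));q=P[:3,:3]@np.array(X,float)+P[:3,3]
    K=np.array([[s['fx'],0,s['cx']],[0,s['fy'],s['cy']],[0,0,1]],float)
    return cv2.projectPoints(np.array([[q[0],-q[1],-q[2]]]),np.zeros(3),np.zeros(3),K,np.array(s['D'],float))[0].ravel()
E
python3 - <<'E'
from h import *
for n in("scene","side","wrist"):
    s=snap(n);print(n,np.round(s['pose'],2).tolist(),s['fx'])
a=[cv2.imread('pics/%s.png'%n) for n in("scene","side")]
print(r.sense())
E
```

```text
scene [[0.55, 0.47, -0.69, -69.22], [-0.84, 0.33, -0.44, -783.83], [0.02, 0.82, 0.57, 708.83], [0.0, 0.0, 0.0, 1.0]] 404.15333818464865
side [[-1.0, -0.04, 0.05, 586.12], [0.06, -0.37, 0.93, 662.55], [-0.02, 0.93, 0.37, 630.24], [0.0, 0.0, 0.0, 1.0]] 527.332667672478
wrist [[1.0, -0.0, 0.0, 599.24], [0.0, 0.96, 0.28, 71.09], [-0.0, -0.28, 0.96, 374.93], [0.0, 0.0, 0.0, 1.0]] 307.9913894199359
{'time': 0.15, 'joint_pos': array([-4.89219736e+00,  7.50436715e+00,  8.53151303e+01,  5.68236005e-04,
        8.72610084e+01, -4.89032231e+00]), 'qd': array([ 0.04471399, -0.03532796, -0.1720691 , -0.15195097,  0.00832707,
       -0.05911086]), 'joint_efforts': array([ 1.01583330e-03, -5.70061326e+01, -5.01160097e+01, -1.39109225e-04,
        9.69119486e-03, -7.10949371e-05]), 'tool_pos': array([5.99549594e+02, 7.37865924e-02, 2.06692023e+02]), 'tcp_rot': array([-1.79919836e+02, -7.42848990e-03,  8.99980922e+01]), 'ft_force': array([-0.17986559, -0.30971945,  0.3384268 ]), 'wrist_torque': array([-0.05188477,  0.00141123, -0.00808808]), 'grip_force': 0.0, 'finger_gap': 85.41797305249389}
```

View pics/scene.png

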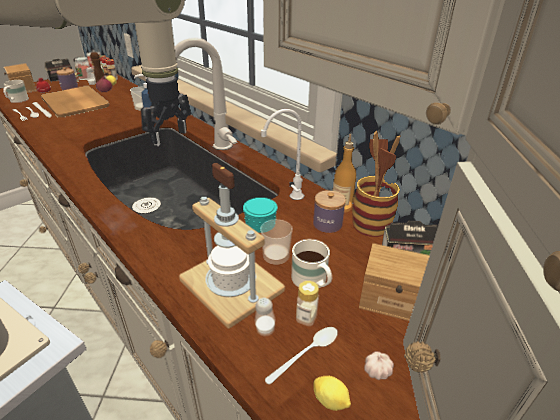

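View pics/side.png

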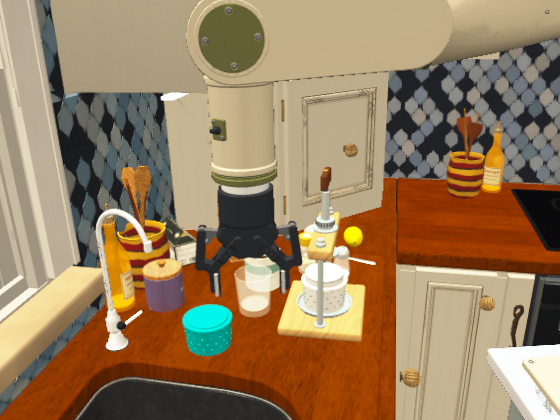

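The scene view shows the press at about (230,250) with its handle at (222,175). The side view shows the handle at (326,180) and the lid at about (325,275). I'll enlarge both.

Run:
```python
from h import *
a=cv2.imread('pics/scene.png')[155:330,170:290];b=cv2.imread('pics/side.png')[160:345,270:380]
a=cv2.resize(a,None,fx=3.4,fy=3.4,interpolation=2);b=cv2.resize(b,None,fx=3.2,fy=3.2,interpolation=2)
h=min(len(a),len(b));h=592
o=np.zeros((600,800,3),np.uint8);o[:min(595,len(a)),:a.shape[1]]=a[:595];o[:len(b),420:420+b.shape[1]]=b[:600];cv2.imwrite('pics/c1.png',o)
s,d=load('scene'),load('side')
print(tri((s,(222,175)),(d,(326,180))))
```

```text
(array([ 447.28786402, -310.7443068 ,  305.0660478 ]), [np.float64(2.1704914472661097), np.float64(2.1704914472660826)])
```

View pics/c1.png

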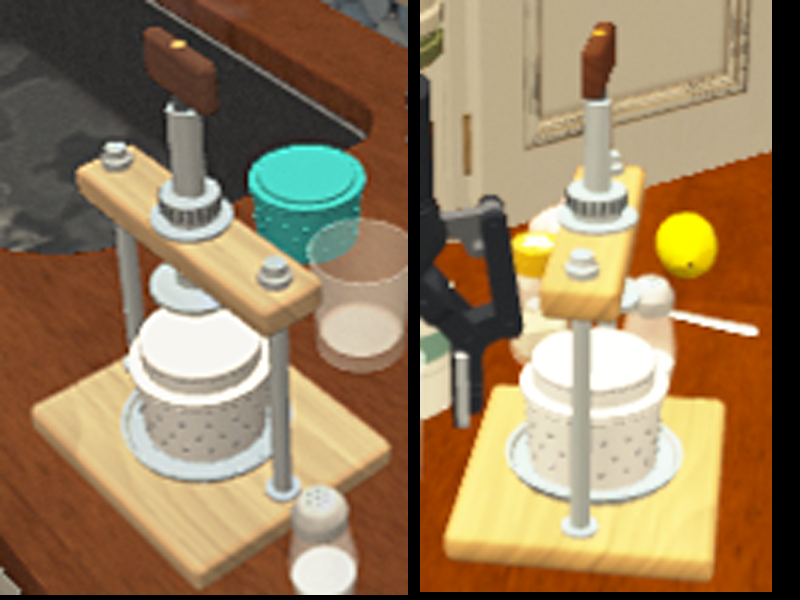

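The crops show the press clearly, with bolts, collar and paddle all resolved. Triangulating them now.

Run:
```python
from h import *
s,d=load('scene'),load('side')
S=lambda u,v:(170+u/3.4-.35,155+v/3.4-.35)
D=lambda u,v:(270+(u-420)/3.2-.35,160+v/3.2-.35)
for n,a,b in(('bolt+y',(115,150),(581,256)),('bolt-y',(274,266),(613,158)),('collar',(189,193),(597,194)),('htop',(179,45),(604,28)),('rodtop',(184,104),(598,98)),('lid',(201,340),(593,358))):
    x,e=tri((s,S(*a)),(d,D(*b)));print(n,x.round(1),np.round(e,1))
```

```text
bolt+y [ 466.7 -234.3  211.5] [0.1 0.1]
bolt-y [ 425.9 -393.   210.7] [1.9 1.9]
collar [ 447.5 -312.3  218.4] [1.3 1.3]
htop [ 443.5 -317.5  325.8] [1.1 1.1]
rodtop [ 447.7 -313.4  282.5] [1.7 1.7]
lid [ 447.6 -313.7  100.2] [0.1 0.1]
```

Checks: the bolts are 164 mm apart, as stated. The ram axis is at about (447,-313), the bridge runs at 75.6°, the lid top is at z≈100, and the paddle spans z≈291 to 325. I'll go above the handle, turned to match the bridge.

The rows are not in the units I measure in: shifts go in shares of 400 mm and turns go in shares of 360 degrees. I convert before sending: -313 mm / 400 = -0.7825, -120 mm / 400 = -0.3, 14 degrees / 360 = 0.0389.

```bash
python3 -m handwheel '{"ax": [0, 0, 0, 0, 0, 0, 0, 0], "ay": [0, 0, 0, 0, 0, 0, 0, 0], "az": [0, 0, 0.0139, 0.0278, 0.0389, 0.0389, 0.0389, 0.0389], "x": [0, 0, -0.125, -0.25, -0.3875, -0.525, -0.6625, -0.7825], "y": [0, 0, -0.0625, -0.125, -0.1875, -0.255, -0.325, -0.3825], "z": [-0.15, -0.3, -0.3875, -0.475, -0.475, -0.475, -0.475, -0.475], "jaw": [60, 60, 60, 60, 60, 60, 60, 60]}'; python3 -m handwheel '{"ax": [0, 0], "ay": [0, 0], "az": [0, 0], "x": [0, 0], "y": [0, 0], "z": [0, 0], "jaw": [60, 60]}'
python3 - <<'E'
from h import *
s=snap('wrist','w1');q=r.sense();print(q['tool_pos'],q['tcp_rot'],q['ft_force'])
for z in(325,218): print(proj(s,(447,-313,z)))
E
```

```text
time: 1.15
tool_pos: [445.6, -314.7, 397.3]
tcp_rot: [-180.0, -0.0, 76.0]
ft_force: [1.2, -0.2, -0.3]
finger_gap: 60.1
grip_force: 0.0
time: 1.4
tool_pos: [447.1, -312.7, 397.2]
tcp_rot: [-180.0, -0.0, 76.0]
ft_force: [0.7, 0.2, -0.3]
finger_gap: 60.0
grip_force: 0.0
[ 447.45374484 -312.15122674  397.42082193] [-1.79999013e+02 -3.24057739e-02  7.60390519e+01] [ 0.34008312 -0.13246586  0.38418785]
[278.92785774 208.73835691]
[278.87097355 182.33326528]
```

View pics/w1.png

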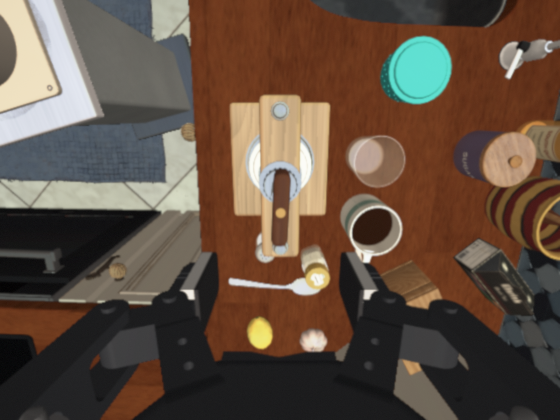

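The wrist view shows the paddle top from about (283,172) to (280,247), with its dot at (281,213), aligned with the bridge. I'll enlarge it for exact ends.

Run:
```python
from h import *
w=load('w1');c=w['pixels'][155:265,240:325]
cv2.imwrite('pics/c2.png',cv2.resize(c,None,fx=5.4,fy=5.4,interpolation=2))
s,d=load('scene'),load('side')
S=lambda u,v:(170+u/3.4-.35,155+v/3.4-.35)
D=lambda u,v:(270+(u-420)/3.2-.35,160+v/3.2-.35)
print(tri((s,S(179,45)),(d,D(604,27)),(w,(280.7,213))))
```

```text
(array([ 445.25230326, -316.62018206,  325.7815515 ]), [np.float64(0.2719759994347833), np.float64(2.473772550643472), np.float64(2.3253680567171475)])
```

View pics/c2.png

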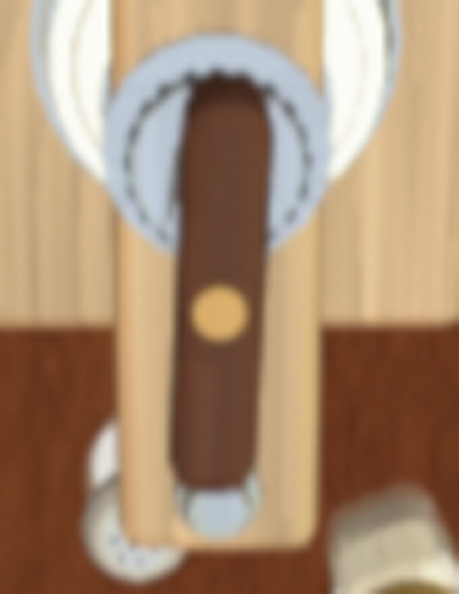

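The paddle is about 2.4° clockwise of the tool and centred about 2.5 mm toward -x of the tool. I'll descend and grip.

Scaled: 102 mm / 400 = 0.255, -2.5 mm / 400 = -0.0063, 2.4 degrees / 360 = 0.0067.

```bash
python3 -m handwheel '{"ax": [0, 0, 0, 0], "ay": [0, 0, 0, 0], "az": [0.0067, 0.0067, 0.0067, 0.0067], "x": [-0.0063, -0.0063, -0.0063, -0.0063], "y": [0, 0, 0, 0], "z": [0.1, 0.2, 0.255, 0.255], "jaw": [50, 50, 50, 50]}'; python3 -m handwheel '{"ax": [0, 0, 0, 0, 0, 0], "ay": [0, 0, 0, 0, 0, 0], "az": [0, 0, 0, 0, 0, 0], "x": [0, 0, 0, 0, 0, 0], "y": [0, 0, 0, 0, 0, 0], "z": [0, 0, 0, 0, 0, 0], "jaw": [10, 10, 10, 10, 10, 10]}' 100
python3 - <<'E'
from h import *
q=r.sense();print({k:np.round(q[k],2) for k in('tool_pos','tcp_rot','ft_force','wrist_torque')})
E
```

```text
time: 1.95
tool_pos: [446.4, -313.2, 293.3]
tcp_rot: [-179.8, -0.1, 73.7]
ft_force: [-1.1, 0.1, 0.4]
finger_gap: 49.8
grip_force: 0.0
time: 2.7
tool_pos: [447.3, -315.8, 297.5]
tcp_rot: [179.8, 0.1, 73.6]
ft_force: [1.9, 1.1, 5.8]
finger_gap: 11.2
grip_force: 51.4
{'tool_pos': array([ 447.33, -315.84,  297.52]), 'tcp_rot': array([1.7979e+02, 5.0000e-02, 7.3600e+01]), 'ft_force': array([1.91, 1.12, 5.77]), 'wrist_torque': array([ 0.19, -0.37, -0.01])}
```

```bash
python3 -m handwheel '{"ax": [0, 0, 0], "ay": [0, 0, 0], "az": [0, 0, 0], "x": [0, 0, 0], "y": [0, 0, 0], "z": [0, 0, 0], "jaw": [10, 10, 10]}'
python3 - <<'E'
from h import *
q=r.sense();print({k:np.round(q[k],2) for k in('tool_pos','tcp_rot','ft_force','wrist_torque')})
s=snap('scene','s2');d=snap('side','d2')
a=s['pixels'][120:270,165:285];b=d['pixels'][110:260,260:380]
cv2.imwrite('pics/c3.png',cv2.resize(np.hstack([a,b]),None,fx=3.3,fy=3.3,interpolation=2))
E
```

```text
time: 3.08
tool_pos: [447.3, -315.8, 297.5]
tcp_rot: [179.8, 0.1, 73.6]
ft_force: [1.7, 1.0, 6.0]
finger_gap: 10.9
grip_force: 51.4
{'tool_pos': array([ 447.34, -315.82,  297.52]), 'tcp_rot': array([1.7979e+02, 5.0000e-02, 7.3610e+01]), 'ft_force': array([1.72, 1.02, 5.99]), 'wrist_torque': array([ 0.16, -0.39,  0.01])}
```

View pics/c3.png

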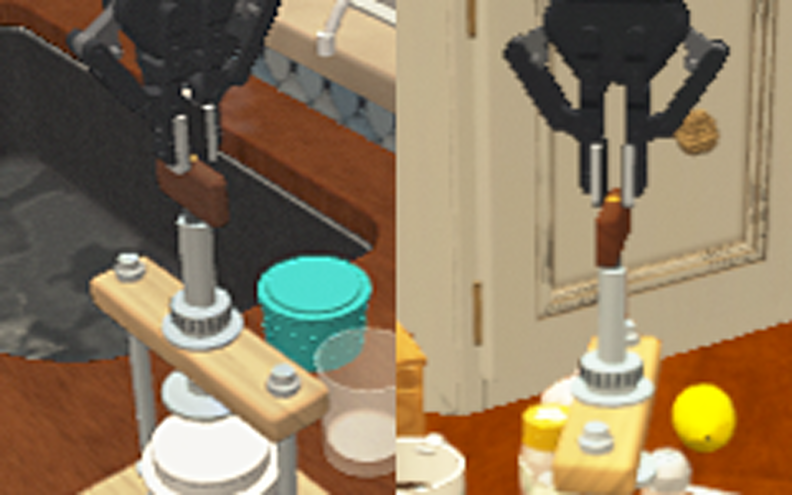

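The picture suggests only the top of the paddle is between the tips: tips at crop (600–630,205), paddle from 190 to 265. Checking against the projected TCP.

Run:
```python
from h import *
s,d=load('s2'),load('d2')
t=r.sense()['tool_pos']
f=lambda p,o:((p-np.array(o))*3.3).round(0)
for z in(t[2],t[2]+19):
    X=(t[0],t[1],z);print(f(proj(s,X),(165,120)),f(proj(d,X),(260,110))+[396,0])
S=lambda u,v:(165+u/3.3-.35,120+v/3.3-.35)
D=lambda u,v:(260+(u-396)/3.3-.35,110+v/3.3-.35)
print('tips mid',tri((s,S(196,168)),(d,D(613,205))))
print('paddle top',tri((s,S(194,158)),(d,D(614,196))))
print('rodtop',tri((s,S(196,220)),(d,D(612,268))))
```

```text
[193. 197.] [610. 238.]
[191. 170.] [610. 208.]
tips mid (array([ 446.69762674, -318.55523966,  318.73410137]), [np.float64(1.129881508384763), np.float64(1.1298815083848)])
paddle top (array([ 446.56366471, -317.40810386,  324.87133737]), [np.float64(1.4401281259137324), np.float64(1.4401281259138499)])
rodtop (array([ 447.62431207, -314.34124665,  280.70733852]), [np.float64(1.3125885758933593), np.float64(1.3125885758935985)])
```

The visible tips sit about 20 mm above the stated TCP, and the gap is 11 mm instead of 14 with an upward wedge force. So only the paddle's rounded top edge is gripped. I'll open, go 14 mm lower and regrip.

Scaled: 14 mm / 400 = 0.035.

```bash
python3 -m handwheel '{"ax": [0, 0, 0, 0, 0], "ay": [0, 0, 0, 0, 0], "az": [0, 0, 0, 0, 0], "x": [0, 0, 0, 0, 0], "y": [0, 0, 0, 0, 0], "z": [0, 0, 0, 0.035, 0.035], "jaw": [50, 50, 50, 50, 50]}'; python3 -m handwheel '{"ax": [0, 0, 0, 0, 0, 0, 0], "ay": [0, 0, 0, 0, 0, 0, 0], "az": [0, 0, 0, 0, 0, 0, 0], "x": [0, 0, 0, 0, 0, 0, 0], "y": [0, 0, 0, 0, 0, 0, 0], "z": [0, 0, 0, 0, 0, 0, 0], "jaw": [5, 5, 5, 5, 5, 5, 5]}' 100
python3 - <<'E'
from h import *
q=r.sense();print({k:np.round(q[k],2) for k in('tool_pos','tcp_rot','ft_force','wrist_torque')})
s=snap('scene','s3');d=snap('side','d3')
a=s['pixels'][120:270,165:285];b=d['pixels'][110:260,260:380]
cv2.imwrite('pics/c4.png',cv2.resize(np.hstack([a,b]),None,fx=3.3,fy=3.3,interpolation=2))
E
```

```text
time: 3.8
tool_pos: [445.6, -314.8, 279.2]
tcp_rot: [-179.8, -0.1, 73.6]
ft_force: [-0.5, -0.3, -0.6]
finger_gap: 49.8
grip_force: 0.0
time: 4.68
tool_pos: [446.7, -315.6, 282.1]
tcp_rot: [179.9, 0.0, 73.6]
ft_force: [1.4, -0.6, 5.8]
finger_gap: 11.6
grip_force: 99.7
{'tool_pos': array([ 446.69, -315.58,  282.07]), 'tcp_rot': array([1.7993e+02, 2.0000e-02, 7.3600e+01]), 'ft_force': array([ 1.4 , -0.62,  5.75]), 'wrist_torque': array([-0.01, -0.45, -0.07])}
```

View pics/c4.png

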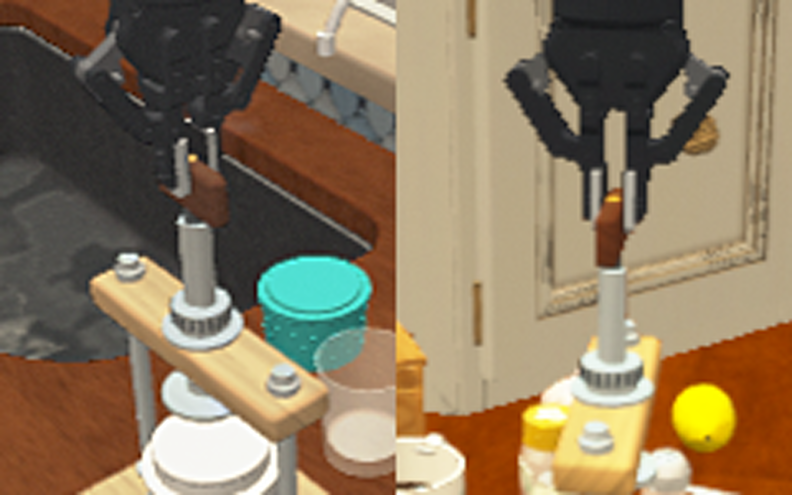

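The tips now overlap about 12 mm of the paddle, with a grip of 100 N. Turning anticlockwise.

Scaled: -3 mm / 400 = -0.0075, -2 mm / 400 = -0.005, -48 degrees / 360 = -0.1333.

```bash
python3 -m handwheel '{"ax": [0, 0, 0, 0, 0, 0, 0, 0], "ay": [0, 0, 0, 0, 0, 0, 0, 0], "az": [-0.0222, -0.0444, -0.0667, -0.0889, -0.1111, -0.1333, -0.1333, -0.1333], "x": [0, 0, 0, 0, 0, 0, 0, 0], "y": [0, 0, 0, 0, 0, 0, 0, 0], "z": [-0.0025, -0.005, -0.0075, -0.0075, -0.0075, -0.0075, -0.0075, -0.0075], "jaw": [5, 5, 5, 5, 5, 5, 5, 5]}'
python3 - <<'E'
from h import *
q=r.sense();print({k:np.round(q[k],2) for k in('tool_pos','tcp_rot','ft_force','wrist_torque')})
s=snap('scene','s4');d=snap('side','d4')
a=s['pixels'][120:270,165:285];b=d['pixels'][110:260,260:380]
cv2.imwrite('pics/c5.png',cv2.resize(np.hstack([a,b]),None,fx=3.3,fy=3.3,interpolation=2))
E
```

```text
time: 5.78
tool_pos: [446.2, -315.2, 283.4]
tcp_rot: [-180.0, -0.1, 121.4]
ft_force: [3.3, -1.5, -7.4]
finger_gap: 11.5
grip_force: 98.0
{'tool_pos': array([ 446.16, -315.23,  283.38]), 'tcp_rot': array([-1.7997e+02, -8.0000e-02,  1.2143e+02]), 'ft_force': array([ 3.33, -1.46, -7.36]), 'wrist_torque': array([-0.57, -0.83,  0.07])}
```

View pics/c5.png

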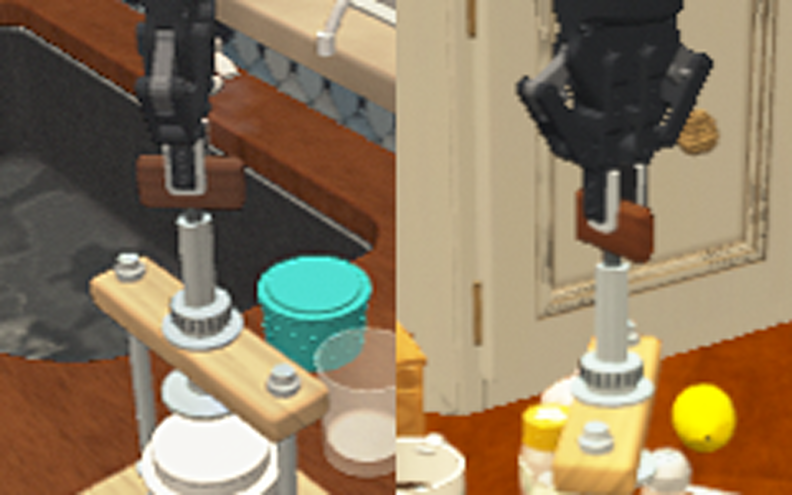

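The handle has followed the full 48°, and the lock torque is nearly gone. I'll turn a little more to find the stop, which gives an absolute zero.

Scaled: 4 mm / 400 = 0.01, 2 mm / 400 = 0.005, -8 degrees / 360 = -0.0222.

```bash
for i in 1; do python3 -m handwheel '{"ax": [0, 0, 0], "ay": [0, 0, 0], "az": [-0.0111, -0.0222, -0.0222], "x": [0, 0, 0], "y": [0, 0, 0], "z": [0.005, 0.01, 0.01], "jaw": [5, 5, 5]}'; python3 -c "
from h import *
q=r.sense();print(q['wrist_torque'],q['tcp_rot'])"; python3 -m handwheel '{"ax": [0, 0, 0], "ay": [0, 0, 0], "az": [-0.0111, -0.0222, -0.0222], "x": [0, 0, 0], "y": [0, 0, 0], "z": [0.005, 0.01, 0.01], "jaw": [5, 5, 5]}'; python3 -c "
from h import *
q=r.sense();print(q['wrist_torque'],q['tcp_rot'])"; done
```

```text
time: 6.25
tool_pos: [446.6, -315.6, 281.6]
tcp_rot: [180.0, 0.1, 129.5]
ft_force: [2.4, -0.5, 1.6]
finger_gap: 11.7
grip_force: 99.1
[-0.29964066 -0.48873793  0.11716131] [1.79988041e+02 8.28395147e-02 1.29516295e+02]
time: 6.62
tool_pos: [446.5, -315.6, 277.1]
tcp_rot: [180.0, 0.1, 137.4]
ft_force: [2.4, -0.4, 1.2]
finger_gap: 11.5
grip_force: 100.0
[-0.24704451 -0.55623784 -1.10504646] [1.79998426e+02 5.10700368e-02 1.37400149e+02]
```

The stop is at yaw ≈ 131–133°, so the start turn was ≈ 1.0 rad and the target lock yaw is ≈ 67–70°. Sliding drag reads +1.2 to 1.6 N. I'll back off a little and slide down, starting coarse.

Scaled: 18 mm / 400 = 0.045, 15 mm / 400 = 0.0375, 7 degrees / 360 = 0.0194.

```bash
python3 -m handwheel '{"ax": [0, 0, 0, 0, 0], "ay": [0, 0, 0, 0, 0], "az": [0.0194, 0.0194, 0.0194, 0.0194, 0.0194], "x": [0, 0, 0, 0, 0], "y": [0, 0, 0, 0, 0], "z": [0.0125, 0.025, 0.0375, 0.045, 0.045], "jaw": [5, 5, 5, 5, 5]}'; python3 -m handwheel '{"ax": [0, 0, 0], "ay": [0, 0, 0], "az": [0, 0, 0], "x": [0, 0, 0], "y": [0, 0, 0], "z": [0.005, 0.01, 0.01], "jaw": [5, 5, 5]}';python3 -m handwheel '{"ax": [0, 0, 0], "ay": [0, 0, 0], "az": [0, 0, 0], "x": [0, 0, 0], "y": [0, 0, 0], "z": [0.005, 0.0075, 0.0075], "jaw": [5, 5, 5]}'
```

```text
time: 7.25
tool_pos: [446.3, -315.3, 257.8]
tcp_rot: [-180.0, -0.0, 130.6]
ft_force: [2.7, -1.5, -2.3]
finger_gap: 11.4
grip_force: 98.5
time: 7.62
tool_pos: [446.4, -315.4, 254.3]
tcp_rot: [180.0, -0.0, 130.6]
ft_force: [3.0, -2.3, -0.4]
finger_gap: 11.6
grip_force: 99.0
time: 8.0
tool_pos: [446.4, -315.4, 251.3]
tcp_rot: [-180.0, -0.0, 130.6]
ft_force: [3.4, -1.5, -0.1]
finger_gap: 11.4
grip_force: 99.0
```

Scaled: 3 mm / 400 = 0.0075, 2 mm / 400 = 0.005.

```bash
python3 -m handwheel '{"ax": [0, 0, 0], "ay": [0, 0, 0], "az": [0, 0, 0], "x": [0, 0, 0], "y": [0, 0, 0], "z": [0.005, 0.0075, 0.0075], "jaw": [5, 5, 5]}' | grep -E 'pos|ft_'; python3 -c "
from h import *
q=r.sense();print(q['wrist_torque'])
s=snap('scene','s5');d=snap('side','d5')
a=s['pixels'][160:310,165:285];b=d['pixels'][150:300,260:380]
cv2.imwrite('pics/c6.png',cv2.resize(np.hstack([a,b]),None,fx=3.3,fy=3.3,interpolation=2))"
```

```text
tool_pos: [446.4, -315.3, 248.3]
ft_force: [3.4, -1.9, 0.1]
[-0.44683231 -0.76500965 -0.01969967]
```

View pics/c6.png

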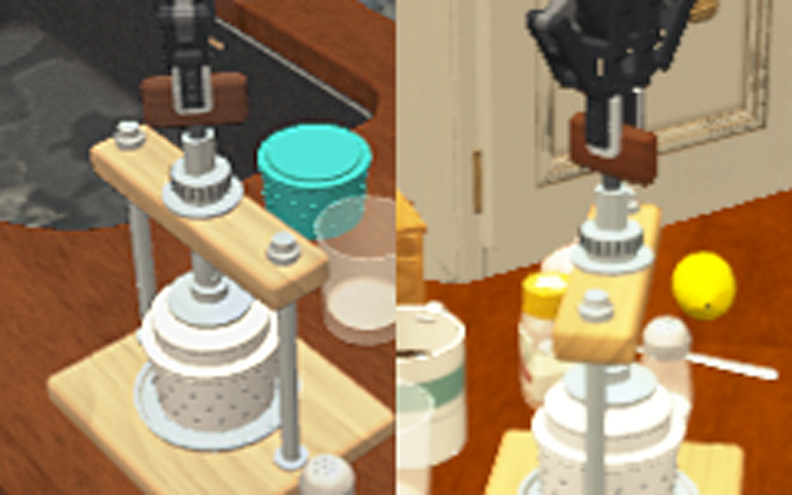

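The foot now hovers just above the lid: scene crop (210,310), side crop (612,385). Small steps now, watching the force.

Scaled: 2 mm / 400 = 0.005, 1 mm / 400 = 0.0025.

```bash
for i in 1; do python3 -m handwheel '{"ax": [0, 0, 0], "ay": [0, 0, 0], "az": [0, 0, 0], "x": [0, 0, 0], "y": [0, 0, 0], "z": [0.0025, 0.005, 0.005], "jaw": [5, 5, 5]}' | grep -E 'pos|ft_'; python3 -m handwheel '{"ax": [0, 0, 0], "ay": [0, 0, 0], "az": [0, 0, 0], "x": [0, 0, 0], "y": [0, 0, 0], "z": [0.0025, 0.005, 0.005], "jaw": [5, 5, 5]}' | grep -E 'pos|ft_'; python3 -m handwheel '{"ax": [0, 0, 0], "ay": [0, 0, 0], "az": [0, 0, 0], "x": [0, 0, 0], "y": [0, 0, 0], "z": [0.0025, 0.005, 0.005], "jaw": [5, 5, 5]}' | grep -E 'pos|ft_';done
```

```text
tool_pos: [446.4, -315.4, 246.4]
ft_force: [2.9, -1.6, 0.7]
tool_pos: [446.4, -315.4, 244.3]
ft_force: [3.2, -1.0, 0.0]
tool_pos: [446.4, -315.4, 242.3]
ft_force: [3.3, -1.2, 0.4]
```

```bash
for i in 1; do python3 -m handwheel '{"ax": [0, 0, 0], "ay": [0, 0, 0], "az": [0, 0, 0], "x": [0, 0, 0], "y": [0, 0, 0], "z": [0.0025, 0.005, 0.005], "jaw": [5, 5, 5]}' | grep -E 'pos|ft_'; python3 -m handwheel '{"ax": [0, 0, 0], "ay": [0, 0, 0], "az": [0, 0, 0], "x": [0, 0, 0], "y": [0, 0, 0], "z": [0.0025, 0.005, 0.005], "jaw": [5, 5, 5]}' | grep -E 'pos|ft_';done
```

```text
tool_pos: [446.7, -315.7, 241.6]
ft_force: [2.6, -0.1, 6.8]
tool_pos: [447.0, -316.0, 240.9]
ft_force: [1.0, -0.4, 12.5]
```

Contact came at z≈242.1. The force is now 12.5 N with about 1.2 mm of spring travel, so the two agree. I'll add a touch, then twist back clockwise in stages.

Scaled: 0.4 mm / 400 = 0.001.

```bash
python3 -m handwheel '{"ax": [0, 0, 0, 0], "ay": [0, 0, 0, 0], "az": [0, 0, 0, 0], "x": [0, 0, 0, 0], "y": [0, 0, 0, 0], "z": [0.001, 0.001, 0.001, 0.001], "jaw": [5, 5, 5, 5]}' | grep -E 'pos|ft_'; python3 -m handwheel '{"ax": [0, 0, 0, 0, 0], "ay": [0, 0, 0, 0, 0], "az": [0.0222, 0.0444, 0.0667, 0.0889, 0.0889], "x": [0, 0, 0, 0, 0], "y": [0, 0, 0, 0, 0], "z": [0, 0, 0, 0, 0], "jaw": [5, 5, 5, 5, 5]}' | grep -E 'pos|ft_|rot'; python3 -c "
from h import *
q=r.sense();print(q['wrist_torque'])"
```

```text
tool_pos: [447.1, -316.0, 240.9]
ft_force: [0.6, 1.2, 14.1]
tool_pos: [447.0, -316.0, 240.8]
tcp_rot: [179.9, 0.2, 98.5]
ft_force: [0.4, 0.8, 13.9]
[ 0.1911926   0.00970269 -0.03612068]
```

Scaled: 32 degrees / 360 = 0.0889.

```bash
python3 -m handwheel '{"ax": [0, 0, 0, 0, 0, 0, 0], "ay": [0, 0, 0, 0, 0, 0, 0], "az": [0.0222, 0.0444, 0.0611, 0.0778, 0.0889, 0.0889, 0.0889], "x": [0, 0, 0, 0, 0, 0, 0], "y": [0, 0, 0, 0, 0, 0, 0], "z": [0, 0, 0, 0, 0, 0, 0], "jaw": [5, 5, 5, 5, 5, 5, 5]}' | grep -E 'pos|ft_|rot'; python3 -c "
from h import *
q=r.sense();print(q['wrist_torque'])"
```

```text
tool_pos: [447.1, -315.7, 240.8]
tcp_rot: [179.8, 0.0, 66.6]
ft_force: [0.7, 1.8, 15.2]
[0.30999502 0.03609134 0.13844032]
```

Scaled: 4 degrees / 360 = 0.0111.

```bash
python3 -m handwheel '{"ax": [0], "ay": [0], "az": [0.0111], "x": [0], "y": [0], "z": [0], "jaw": [5]}' | grep -E 'pos|ft_|rot'; python3 -c "
from h import *
q=r.sense();print(q['wrist_torque'],q['qd'][5])";python3 -m handwheel '{"ax": [0, 0, 0, 0, 0], "ay": [0, 0, 0, 0, 0], "az": [0, 0, 0, 0, 0], "x": [0, 0, 0, 0, 0], "y": [0, 0, 0, 0, 0], "z": [0, -0.0075, -0.0175, -0.0175, -0.0175], "jaw": [5, 5, 5, 5, 5]}' | grep -E 'pos|ft_|rot';python3 -c "
from h import *
q=r.sense();print(q['wrist_torque'])
snap('wrist','w2');s=snap('scene','s7');d=snap('side','d7')
a=s['pixels'][160:310,165:285];b=d['pixels'][150:300,260:380]
cv2.imwrite('pics/c7.png',cv2.resize(np.hstack([a,b]),None,fx=3.3,fy=3.3,interpolation=2))"
```

```text
tool_pos: [447.1, -315.7, 240.8]
tcp_rot: [179.8, 0.0, 62.6]
ft_force: [2.7, 1.3, 14.1]
[ 0.29791044 -0.2371955   0.50065831] 33.28030071690981
tool_pos: [445.9, -315.1, 241.7]
tcp_rot: [-179.8, -0.0, 62.6]
ft_force: [8.4, -6.3, -15.3]
[-1.17487894 -1.76066229  0.06202213]
```

View pics/c7.png

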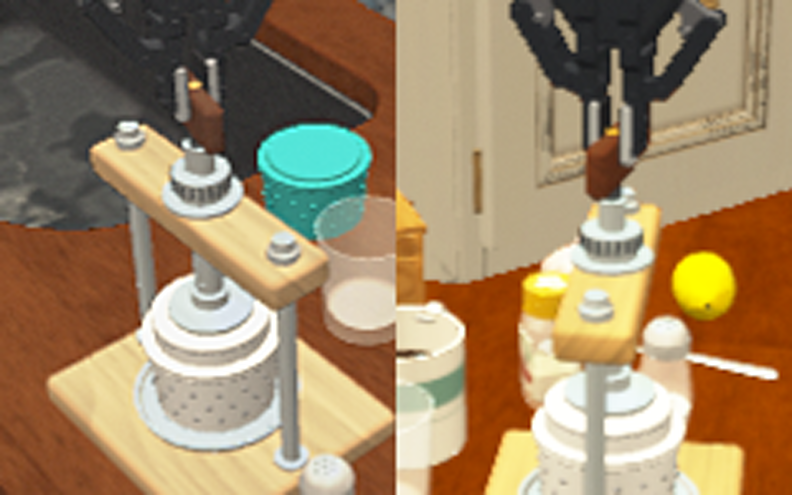

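It is locked: 0.5 N m was needed to turn further, and it holds against a 15 N pull. I'll return to the earlier command to check the ram hasn't crept, since z should come back to 240.8.

Scaled: 7 mm / 400 = 0.0175, 4 mm / 400 = 0.01.

```bash
python3 -m handwheel '{"ax": [0, 0, 0, 0], "ay": [0, 0, 0, 0], "az": [0, 0, 0, 0], "x": [0, 0, 0, 0], "y": [0, 0, 0, 0], "z": [0.01, 0.0175, 0.0175, 0.0175], "jaw": [5, 5, 5, 5]}' | grep -E 'pos|ft_|rot'; python3 -m handwheel '{"ax": [0, 0, 0, 0], "ay": [0, 0, 0, 0], "az": [0, 0, 0, 0], "x": [0, 0, 0, 0], "y": [0, 0, 0, 0], "z": [-0.0063, -0.0125, -0.0125, -0.0125], "jaw": [5, 5, 5, 5]}' | grep -E 'pos|ft_|rot'; python3 -c "
from h import *
q=r.sense();print(q['wrist_torque'])"
```

```text
tool_pos: [446.4, -315.6, 241.3]
tcp_rot: [179.9, 0.0, 62.6]
ft_force: [-4.8, 4.5, 19.0]
tool_pos: [446.1, -315.2, 241.6]
tcp_rot: [-179.9, -0.0, 62.6]
ft_force: [3.9, -2.7, -6.1]
[-0.61339322 -0.96878035  0.10298423]
```

The z reading differs by 0.5 mm, so either the pads slipped or the ram crept, and I can't tell which. There is plenty of time, so I'll unlock, reload the foot and relock without the pull test.

Scaled: 4.5 mm / 400 = 0.0113, 4 mm / 400 = 0.01, -44 degrees / 360 = -0.1222.

```bash
python3 -m handwheel '{"ax": [0, 0, 0, 0, 0, 0, 0, 0], "ay": [0, 0, 0, 0, 0, 0, 0, 0], "az": [-0.0222, -0.0444, -0.0667, -0.0889, -0.1111, -0.1222, -0.1222, -0.1222], "x": [0, 0, 0, 0, 0, 0, 0, 0], "y": [0, 0, 0, 0, 0, 0, 0, 0], "z": [0.005, 0.01, 0.0113, 0.0113, 0.0113, 0.0113, 0.0113, 0.0113], "jaw": [5, 5, 5, 5, 5, 5, 5, 5]}' | grep -E 'pos|ft_|rot'; python3 -c "
from h import *
q=r.sense();print(q['wrist_torque'])"
```

```text
tool_pos: [447.0, -315.9, 241.0]
tcp_rot: [179.9, 0.1, 106.6]
ft_force: [1.0, 0.4, 12.9]
[ 0.17771699 -0.07487768  0.06105253]
```

The same force–z relation holds as before, so the pads had not slipped. The ram had crept under the pull, and redoing it was right. I'll reload to about 13 N and lock harder.

Scaled: 0.5 mm / 400 = 0.0013.

```bash
python3 -m handwheel '{"ax": [0, 0, 0, 0], "ay": [0, 0, 0, 0], "az": [0, 0, 0, 0], "x": [0, 0, 0, 0], "y": [0, 0, 0, 0], "z": [0.0013, 0.0013, 0.0013, 0.0013], "jaw": [5, 5, 5, 5]}' 120 | grep -E 'pos|ft_|rot|grip'; python3 -m handwheel '{"ax": [0, 0, 0, 0, 0, 0, 0, 0], "ay": [0, 0, 0, 0, 0, 0, 0, 0], "az": [0.0222, 0.0444, 0.0667, 0.0889, 0.1111, 0.1333, 0.1417, 0.1417], "x": [0, 0, 0, 0, 0, 0, 0, 0], "y": [0, 0, 0, 0, 0, 0, 0, 0], "z": [0, 0, 0, 0, 0, 0, 0, 0], "jaw": [5, 5, 5, 5, 5, 5, 5, 5]}' | grep -E 'pos|ft_|rot'; python3 -c "
from h import *
q=r.sense();print(q['wrist_torque'])"
```

```text
tool_pos: [447.1, -316.0, 240.9]
tcp_rot: [179.9, 0.2, 106.6]
ft_force: [-0.1, 0.3, 13.6]
grip_force: 122.3
tool_pos: [447.2, -315.7, 240.9]
tcp_rot: [179.8, 0.0, 55.6]
ft_force: [-0.0, 1.3, 15.0]
[0.43152038 0.09408356 0.33438523]
```

Scaled: -2.5 mm / 400 = -0.0063, -1.5 mm / 400 = -0.0038.

```bash
python3 -m handwheel '{"ax": [0, 0, 0, 0], "ay": [0, 0, 0, 0], "az": [0, 0, 0, 0], "x": [0, 0, 0, 0], "y": [0, 0, 0, 0], "z": [-0.0038, -0.0063, -0.0063, -0.0063], "jaw": [5, 5, 5, 5]}' | grep -E 'pos|ft_|rot'; python3 -m handwheel '{"ax": [0, 0, 0, 0], "ay": [0, 0, 0, 0], "az": [0, 0, 0, 0], "x": [0, 0, 0, 0], "y": [0, 0, 0, 0], "z": [0, 0, 0, 0], "jaw": [30, 50, 50, 50]}' | grep -E 'pos|ft_|gap';  python3 -m handwheel '{"ax": [0, 0, 0, 0, 0], "ay": [0, 0, 0, 0, 0], "az": [0, 0, 0, 0, 0], "x": [0, 0, 0, 0, 0], "y": [0, 0, 0, 0, 0], "z": [-0.1, -0.225, -0.35, -0.35, -0.35], "jaw": [50, 50, 50, 50, 50]}'
python3 -c "
from h import *
s=snap('scene','s8');d=snap('side','d8')
for a,b in(('s7','s8'),('d7','d8')):
    A=cv2.cvtColor(load(a)['pixels'],6)[235 if a[0]=='s' else 255:330,180:345].astype(int);B=cv2.cvtColor(load(b)['pixels'],6)[235 if a[0]=='s' else 255:330,180:345].astype(int)
    print(np.abs(A-B).max(),(np.abs(A-B)>25).sum())"
```

```text
tool_pos: [447.0, -315.5, 240.9]
tcp_rot: [179.9, -0.0, 55.6]
ft_force: [5.4, -1.8, 3.6]
tool_pos: [446.2, -315.3, 240.4]
ft_force: [-0.1, 0.0, -0.7]
finger_gap: 50.1
time: 18.38
tool_pos: [446.4, -315.4, 380.2]
tcp_rot: [-180.0, 0.0, 55.6]
ft_force: [0.3, -0.7, -1.3]
finger_gap: 50.3
grip_force: 0.0
44 2
18 0
```

The ram did not move as the load came off (z held at 240.9), and the mould and its surroundings are unchanged in the images. Handing in.

```bash
python3 -c "
from bench import workorder
print(workorder.hand_in())"
```

```text
the job is handed in; nothing more can be done
None
```

I handed the job in with the foot bearing on the lid at an estimated 12–13 N, the lock turned tight, the handle released and the arm clear; I unlocked, re-pressed and relocked once because the ram crept during a pull test, and the hand-in returned no verdict.

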